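Top up the drop loader, trip its sprung shutter and put the left-over inserts away

TASK

Top up the drop loader: put one spare bearing insert into each pocket that is empty, upright on the shutter, leaving the full ones as they are. When every pocket holds one, pull the sprung shutter by its tab right out to its stop, hold it there until the whole set has dropped into the cells below, and let it go back fully home. Put any spares left over into the grey tin, and leave the spacer ring and the grommet where they are.

Things in the scene. Friction and masses are not known exactly. Their poses are not given: they have to be found in the camera images.
- loader: Drop loader, fixed: 72 mm (x) by 333 mm (y), 73 mm high. Origin: centre of its underside; x points away from the pull tab, six pockets in a row along y. Pocket frame (top 73, underside 51 mm up) over a steel shutter plate (top 50 mm up), the pockets' floor; under it one cell per pocket, with a clear rear window. An insert in a pocket stands 15 mm proud; a dropped one is below the plate.
- shutter (a joint): Travel of the sprung shutter plate, m: 0 = home, 0.045 = out at its hard stop, all six pockets open below. It slides level along the loader's -x. A spring draws it home (6 N at home, 12 N at the stop): it shuts when let go, so it must be held out, and then brought or let back. It must be right out for the inserts to drop clear of its edge.
- shutter_grip (a point): Grip point of the shutter's upright dark pull tab, 10 mm thick (loader's x), 44 mm wide (loader's y), top 92 mm above the bench. The point is on its mid-plane, 76 mm above the bench, 85 mm from the loader's centre on the -x side when home: 44 mm free between tab and pocket frame, above a plate whose top is 50 mm up. Moves with the shutter.
- tin: Spares tin: open grey sheet box, 180 mm (its x) by 130 mm (its y) by 40 mm high, walls and floor 3 mm, fixed to the bench. Origin: centre of its underside.
- spacer: Brass spacer ring, 32 mm outside, 20 mm bore, 10 mm high, lying among the spares; not part of the job. Origin: centre of its underside.
- grommet: Black rubber grommet, 34 mm outside, 16 mm bore, 12 mm high, lying on the bench; not part of the job. Origin: centre of its underside.
- pocket1 (a point): Pocket 1 of the loader: square, 41 mm wide, 23 mm deep to the shutter, pitch 52 mm. The point is where the centre of an insert standing in it lies (69 mm above the bench). Its receiving cell, 41 by 41 mm, is straight below: the centre of an insert standing in the cell is 23 mm above the bench.
- loaded1_center (a point): Centre of the white acetal bearing insert that stands in pocket 1 from the start, if there is one there (a round bush 36 mm in diameter, 38 mm high; about 60 g); None if pocket 1 starts empty.
- spare1_center (a point): Centre of spare insert 1 (same white acetal bush, 36 mm in diameter, 38 mm high, about 60 g, standing upright on a 2 mm black rubber mat; z axis along the bush's axis); None if absent. There are always enough spares.
- pocket2 (a point): Pocket 2 of the loader: square, 41 mm wide, 23 mm deep to the shutter, pitch 52 mm. The point is where the centre of an insert standing in it lies (69 mm above the bench). Its receiving cell, 41 by 41 mm, is straight below: the centre of an insert standing in the cell is 23 mm above the bench.
- loaded2_center (a point): Centre of the white acetal bearing insert that stands in pocket 2 from the start, if there is one there (a round bush 36 mm in diameter, 38 mm high; about 60 g); None if pocket 2 starts empty.
- spare2_center (a point): Centre of spare insert 2 (same white acetal bush, 36 mm in diameter, 38 mm high, about 60 g, standing upright on a 2 mm black rubber mat; z axis along the bush's axis); None if absent. There are always enough spares.
- pocket3 (a point): Pocket 3 of the loader: square, 41 mm wide, 23 mm deep to the shutter, pitch 52 mm. The point is where the centre of an insert standing in it lies (69 mm above the bench). Its receiving cell, 41 by 41 mm, is straight below: the centre of an insert standing in the cell is 23 mm above the bench.
- loaded3_center (a point): Centre of the white acetal bearing insert that stands in pocket 3 from the start, if there is one there (a round bush 36 mm in diameter, 38 mm high; about 60 g); None if pocket 3 starts empty.
- spare3_center (a point): Centre of spare insert 3 (same white acetal bush, 36 mm in diameter, 38 mm high, about 60 g, standing upright on a 2 mm black rubber mat; z axis along the bush's axis); None if absent. There are always enough spares.
- pocket4 (a point): Pocket 4 of the loader: square, 41 mm wide, 23 mm deep to the shutter, pitch 52 mm. The point is where the centre of an insert standing in it lies (69 mm above the bench). Its receiving cell, 41 by 41 mm, is straight below: the centre of an insert standing in the cell is 23 mm above the bench.
- loaded4_center (a point): Centre of the white acetal bearing insert that stands in pocket 4 from the start, if there is one there (a round bush 36 mm in diameter, 38 mm high; about 60 g); None if pocket 4 starts empty.
- spare4_center (a point): Centre of spare insert 4 (same white acetal bush, 36 mm in diameter, 38 mm high, about 60 g, standing upright on a 2 mm black rubber mat; z axis along the bush's axis); None if absent. There are always enough spares.
- pocket5 (a point): Pocket 5 of the loader: square, 41 mm wide, 23 mm deep to the shutter, pitch 52 mm. The point is where the centre of an insert standing in it lies (69 mm above the bench). Its receiving cell, 41 by 41 mm, is straight below: the centre of an insert standing in the cell is 23 mm above the bench.
- loaded5_center (a point): Centre of the white acetal bearing insert that stands in pocket 5 from the start, if there is one there (a round bush 36 mm in diameter, 38 mm high; about 60 g); None if pocket 5 starts empty.
- spare5_center (a point): Centre of spare insert 5 (same white acetal bush, 36 mm in diameter, 38 mm high, about 60 g, standing upright on a 2 mm black rubber mat; z axis along the bush's axis); None if absent. There are always enough spares.
- pocket6 (a point): Pocket 6 of the loader: square, 41 mm wide, 23 mm deep to the shutter, pitch 52 mm. The point is where the centre of an insert standing in it lies (69 mm above the bench). Its receiving cell, 41 by 41 mm, is straight below: the centre of an insert standing in the cell is 23 mm above the bench.
- loaded6_center (a point): Centre of the white acetal bearing insert that stands in pocket 6 from the start, if there is one there (a round bush 36 mm in diameter, 38 mm high; about 60 g); None if pocket 6 starts empty.
- spare6_center (a point): Centre of spare insert 6 (same white acetal bush, 36 mm in diameter, 38 mm high, about 60 g, standing upright on a 2 mm black rubber mat; z axis along the bush's axis); None if absent. There are always enough spares.
Things that resemble listed ones, but are neither listed nor needed, are in the scene too. Leave any blue or red look-alike of the part that bears spare5_center alone.

How it is judged:
By the outcome, as a careful person would: the job done as asked, in the order asked, and still so for the second after the job is handed in, with the robot touching nothing.
Of loaded1, loaded2, loaded3, loaded4, loaded5, loaded6 only 1 to 3 are there at a start; the rules pass over those that are not, and their reading is None.
Of spare1, spare2, spare3, spare4, spare5, spare6 only 5 to 6 are there at a start; the rules pass over those that are not, and their reading is None.
At some moment in a run one of spare1, spare2, spare3, spare4, spare5, spare6 may be knocked a few centimetres aside while the robot is not near it.
Once in a run the grip may slacken for a moment while it holds something.
It also fails if it takes over 200 s, if anything falls off the work surface, if the arm or the gripper's body presses on something with over 40 N, if the wrist force passes 120 N, or if a joint passes its speed limit or range.

ROBOT

A 6-joint arm with a two-finger parallel gripper is mounted at the origin on the work surface. World frame = base frame: x ahead of the robot, y to its left, z up, the work surface at z = 0. Lengths are in m, angles in degrees, forces in N, time in s.
With the tool pointing down it reaches from about 0.425 to 1.125 m from the base axis. Payload 14.9 kg.
Tool frame: the origin (TCP) lies midway between the tips of the shut fingers; the grasp point (between the pads) lies 19 mm behind it; z points along the fingers, y is the line along which they close (so a half turn about z gives the same grasp; the last joint's range is limited). The gripper opens to 91 mm and grips with 3 to 60 N. Pads are 32 mm wide; open, the fingers measure 118 mm over their backs; the gripper's body (76 mm by 178 mm) begins 60 mm behind the grasp point.
Start: joints at [-71.236, 21.709, 99.362, -0, 58.929, -1.908], TCP at [0.247, -0.655, 0.214] pointing down, gripper open.
Joint ranges: [-158.91, 158.91], [-42.39, 125.64], [0.06, 152.35], [-60.88, 240.88], [17.5, 164.5], [-176.32, 176.32]. Speed limits (degrees/s): [108.29, 108.29, 136.94, 180, 180, 180].

INTERFACE

Orientations are given as [roll, pitch, yaw] about the fixed x, y, z axes, in that order (R = Rz(yaw) Ry(pitch) Rx(roll)).
In Python, from rig import env, viewer gives the robot as it stands.
- The arm moves only by the tool send_rows, never from a script. Its argument "deltas" is a list that holds one entry, the list of rows, each a list of 7 numbers: the shift along the tool's x, y, z each as a share of 250 mm, from -1 to 1, then the turn, a rotation vector about the tool's x, y, z each as a share of 90 degrees, from -1 to 1, then the opening, from 0 (shut) to 1 (fully open). In form: [[[tx, ty, tz, wx, wy, wz, grip], ...]]. A call has 1 to 8 rows; each row is the pose to reach, as a shift and turn from the pose commanded when the call began, along the tool's axes at that moment; what a row does not reach only later rows make up. A row lasts 1/8 s, in which the tool goes at most 62.5 mm and 10.7 degrees, less where a joint would pass 70% of its speed; a pose out of reach is approached as far as the arm can. A call with a number of a shift or a turn outside -1 to 1 is refused whole. A call with a gripper value outside its range is refused whole. The fingers move at their own pace and stop on an object; the grip force is fixed at half the most. Time passes only in rows, so rows that repeat a pose let the fingers close. It gives the time, the measured TCP pose, the force, the opening and the grip force at its end, in the units of the state.
- env.read_state(): the state, without advancing time (a new reading comes with each control period).
- viewer.read_camera(name): name is "scene" or "top" or "wrist"; returns a dict with "image" (420x560x3 uint8, blue, green, red), "camera_matrix" (3x3 intrinsics, pixels), "dist_coeffs" ([k1, k2, p1, p2, k3] as OpenCV has them; the pictures are not rectified), "world_from_camera" (4x4, takes a point from camera to world coordinates); the wrist camera has in their place "mount" (4x4, takes a point from camera to tool coordinates, whose origin is the TCP and whose axes are the flange's). Camera axes: x right, y down, z forward; pixel columns grow to the right and rows downward; lengths in m; the calibration is good to about 2 mm. A picture is of the moment at which its call begins: read the wrist's pose just before it. There is no depth.
- env.job_done(): hands the job in; it is judged then, once.
The state is a dict: "clock": time; "joints": joint angles; "qd": joint speeds; "joint_torque": joint torques, N m; "eef_pos": TCP position; "tool_rot": TCP orientation; "force": force on the tool from outside, world axes, zero at the start; "torque": the same for the moment, N m; "width": finger opening in m; "grip_force": force on a finger pad.
Only numpy, scipy, OpenCV 4.12 (cv2) and the standard library are available. Lean on these libraries where they do the work, as an engineer would, in place of code of your own. Each camera call takes 0.05 s, during which the arm holds its last target. There are 200 camera calls.

## Working session

There is one attempt and no reset: what is moved stays moved. The work goes in short steps, Python scripts to look and compute and a tool call to move; the robot and the scene stay as the last step left them, time stands still between calls to the robot, and variables do not carry over. Pictures are saved under pics/ and viewed, at most 14 in all, crops included, and the job is handed in when it is done.

Besides the shell and the picture viewer there is one more tool, called after ">>>" as a command line: name --argument value ..., lists and objects as JSON in quotes. send_rows: Moves the arm, as the interface text tells. Its arguments: {"type":"object","properties":{"deltas":{"type":"array","items":{"type":"array","items":{"type":"array","items":{"type":"number"}}}}},"required":["deltas"]}

```bash
mkdir -p pics; ls
python3 - <<'E'
from rig import env, viewer
import cv2,numpy as np
s=env.read_state();print(s)
for n in ["scene","top"]:
    d=viewer.read_camera(n);cv2.imwrite(f"pics/{n}0.png",d["image"]);print(n,d["camera_matrix"].tolist(),d["dist_coeffs"],np.round(d["world_from_camera"],3).tolist())
d=viewer.read_camera("wrist");print(d["mount"],d["camera_matrix"],d["dist_coeffs"])
E
```

```text
pics
{'clock': 0.0, 'joints': array([-7.12358033e+01,  2.17366029e+01,  9.93941501e+01, -1.54335175e-03,
        5.89294692e+01, -1.90684358e+00]), 'qd': array([-0.0614424 ,  0.00185469, -0.05953419, -0.1050913 ,  0.00050682,
       -0.01185498]), 'joint_torque': array([-3.27733222e-03, -7.63724470e+01, -4.34366941e+01,  6.49831980e-02,
        4.25095030e-02, -1.59080037e-04]), 'eef_pos': array([ 0.24697979, -0.65457286,  0.2133242 ]), 'tool_rot': array([-1.79939767e+02, -6.83505291e-04,  2.06718371e+01]), 'force': array([0.19787286, 0.02878376, 0.01321677]), 'torque': array([-0.02873358, -0.01412852,  0.01027227]), 'grip_force': 0.0, 'width': 0.0909667937992844}
scene [[527.4534205392343, 0.0, 278.08624704430156], [0.0, 527.4534205392343, 214.9492567851143], [0.0, 0.0, 1.0]] [-0.15010133  0.          0.          0.          0.        ] [[-0.827, 0.341, -0.447, 1.099], [0.562, 0.501, -0.658, 0.852], [0.0, -0.795, -0.606, 0.897], [0.0, 0.0, 0.0, 1.0]]
top [[425.8032816720006, 0.0, 282.16858732472394], [0.0, 425.8032816720006, 205.75948934728842], [0.0, 0.0, 1.0]] [-0.07983539  0.          0.          0.          0.        ] [[-0.003, -0.995, 0.104, 0.387], [-1.0, 0.005, 0.02, -0.051], [-0.02, -0.104, -0.994, 1.042], [0.0, 0.0, 0.0, 1.0]]
[[-2.76506677e-04 -9.55202675e-01 -2.95952317e-01  8.39814867e-02]
 [ 9.99999954e-01 -2.27731021e-04 -1.99280024e-04 -2.29745927e-04]
 [ 1.22955288e-04 -2.95952358e-01  9.55202694e-01 -1.70676732e-01]
 [ 0.00000000e+00  0.00000000e+00  0.00000000e+00  1.00000000e+00]] [[304.53790574   0.         280.92955974]
 [  0.         304.53790574 213.20676675]
 [  0.           0.           1.        ]] [-0.05010769  0.          0.          0.          0.        ]
```

View pics/top0.png

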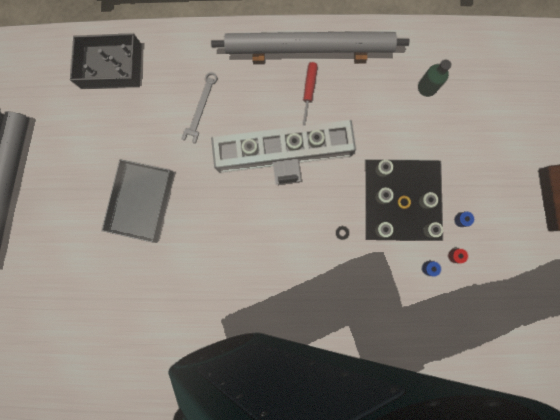

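View pics/scene0.png

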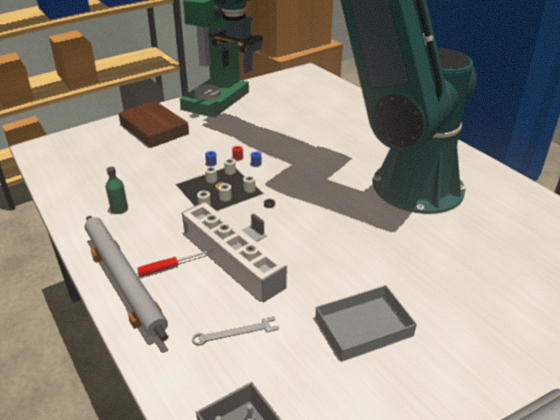

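The top view shows the loader, with full pockets near px (250,147), (295,141) and (317,138), and empty ones near (228,150), (272,144) and (340,136). Five spares stand on the mat at (386,167), (386,195), (430,200), (385,230) and (435,230). The ring is at (404,202), the grommet at (342,233) and the tin at (139,201).

```bash
cat > h.py <<'E'
from rig import env, viewer
import cv2,numpy as np
from scipy.spatial.transform import Rotation as R
def look(n,name=None):
    s=env.read_state(); d=viewer.read_camera(n)
    if n=="wrist":
        T=np.eye(4);T[:3,:3]=R.from_euler('xyz',s['tool_rot'],degrees=True).as_matrix();T[:3,3]=s['eef_pos']
        d['W']=T@d['mount']
    else: d['W']=d['world_from_camera']
    if name: cv2.imwrite(f"pics/{name}.png",d['image'])
    return d,s
def cast(d,px,z):
    p=cv2.undistortPoints(np.float64(px).reshape(-1,1,2),d['camera_matrix'],d['dist_coeffs'])[:,0]
    r=np.c_[p,np.ones(len(p))]@d['W'][:3,:3].T; o=d['W'][:3,3]
    return o+r*((z-o[2])/r[:,2])[:,None]
def todelta(s,p,yaw=None):
    "shift row in tool axes for world point p; yaw turn in shares"
    M=R.from_euler('xyz',s['tool_rot'],degrees=True)
    return np.round(M.inv().apply(np.array(p)-s['eef_pos'])/.25,4)
def blobs(m,amin,amax):
    n,l,st,c=cv2.connectedComponentsWithStats(m.astype(np.uint8))
    return [(c[i].round(1).tolist(),int(st[i,4])) for i in range(1,n) if amin<st[i,4]<amax]
E
python3 - <<'E'
from h import *
d,s=look("top")
print("pockets",cast(d,[(228,150),(250,147),(272,144),(295,141),(317,138),(340,136)],.073).round(3).tolist())
print("spares",cast(d,[(386,167),(386,195),(430,200),(385,230),(435,230)],.040).round(3).tolist())
print("ring",cast(d,[(404,202)],.012).round(3),"tab",cast(d,[(287,178)],.09).round(3))
print("tin",cast(d,[(122,160),(174,170),(157,241),(104,230)],.04).round(3).tolist())
E
```

```text
pockets [[0.62, 0.094, 0.073], [0.627, 0.043, 0.073], [0.633, -0.009, 0.073], [0.64, -0.062, 0.073], [0.647, -0.114, 0.073], [0.651, -0.167, 0.073]]
spares [[0.584, -0.28, 0.04], [0.516, -0.278, 0.04], [0.504, -0.383, 0.04], [0.434, -0.273, 0.04], [0.433, -0.392, 0.04]]
ring [[ 0.503 -0.328  0.012]] tab [[ 0.55  -0.044  0.09 ]]
tin [[0.607, 0.36, 0.04], [0.58, 0.23, 0.04], [0.41, 0.267, 0.04], [0.436, 0.398, 0.04]]
```

>>> send_rows --deltas '[[[0.8,-0.52,0,0,0,-0.85,1],[0.8,-0.52,0,0,0,-0.85,1],[0.8,-0.52,0,0,0,-0.85,1],[0.8,-0.52,0,0,0,-0.85,1],[0.8,-0.52,0,0,0,-0.85,1],[0.8,-0.52,0,0,0,-0.85,1],[0.8,-0.52,0,0,0,-0.85,0.7],[0.8,-0.52,0,0,0,-0.85,0.7]]]'

```text
clock: 1.2
eef_pos: [0.3883, -0.4626, 0.2139]
tool_rot: [-180.0, -0.0, 97.2]
force: [0.2, 0.3, -1.0]
width: 0.0743
grip_force: 0.0
```

Run:
```python
from h import *
s=env.read_state();print(s['eef_pos'],s['tool_rot'],s['joints'],todelta(s,[.5,-.31,.214]))
```

```text
[ 0.3883174  -0.46263249  0.21386295] [-1.79997229e+02 -8.22160426e-03  9.71707536e+01] [-5.22026806e+01  1.32073102e+01  1.10755204e+02  2.17524254e-03
  5.60459719e+01 -5.93746495e+01] [ 5.500e-01  5.194e-01 -5.000e-04]
```

>>> send_rows --deltas '[[[0.55,0.52,0,0,0,0,0.6],[0.55,0.52,0,0,0,0,0.6],[0.55,0.52,0,0,0,0,0.6],[0.55,0.52,0,0,0,0,0.6],[0.55,0.52,0,0,0,0,0.6],[0.55,0.52,0,0,0,0,0.6]]]'

```text
clock: 1.95
eef_pos: [0.4995, -0.311, 0.2139]
tool_rot: [-180.0, 0.0, 97.0]
force: [-0.1, -1.0, 0.8]
width: 0.0549
grip_force: 0.0
```

Run:
```python
from h import *
d,s=look("wrist","w1");print(s['eef_pos'],s['tool_rot'])
```

```text
[ 0.49951788 -0.31102167  0.21388913] [-1.79991644e+02  1.99134936e-03  9.70290120e+01]
```

View pics/w1.png

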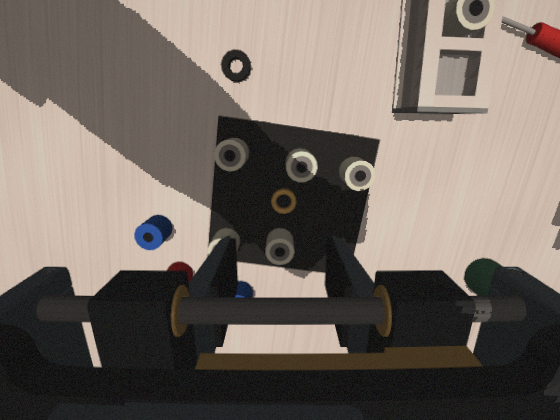

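The wrist view shows the insert tops near px (230,155), (301,165), (359,175), (280,245) and (225,235). The ring is at (284,201) and the loader's right end is top right.

```bash
cat >> h.py <<'E'
def bores(d,guess,z,r_bore=(0.005,0.0125),win=0.022,verbose=False):
    """find bush top-bore centre near world guesses: dark hole in a bright ring; returns world xy at height z"""
    W=np.linalg.inv(d['W']);g=cv2.cvtColor(d['image'],cv2.COLOR_BGR2GRAY);out=[]
    for q in guess:
        q3=np.array([q[0],q[1],z]);P=np.array([q3,q3+[win,0,0]])
        c,_=cv2.projectPoints(P,cv2.Rodrigues(W[:3,:3])[0],W[:3,3],d['camera_matrix'],d['dist_coeffs'])
        c=c[:,0];rad=int(np.hypot(*(c[1]-c[0])));x,y=np.round(c[0]).astype(int)
        x0,y0=max(x-rad,0),max(y-rad,0);cr=g[y0:y+rad,x0:x+rad]
        if cr.size==0: out.append(None);continue
        k=4;cr=cv2.resize(cr,None,fx=k,fy=k,interpolation=cv2.INTER_CUBIC)
        best=None;mpp=win/rad/k
        for t in range(30,230,6):
            cs,hi=cv2.findContours((cr>t).astype(np.uint8),cv2.RETR_CCOMP,cv2.CHAIN_APPROX_NONE)
            for cc,h in zip(cs,hi[0] if hi is not None else []):
                if h[3]<0 or len(cc)<12: continue
                (ex,ey),(a,b),_=cv2.fitEllipse(cc);rr=(a+b)/4*mpp
                if r_bore[0]<rr<r_bore[1] and min(a,b)/max(a,b)>.8:
                    par=cv2.contourArea(cc)/(np.pi*a*b/4)
                    sc=min(a,b)/max(a,b)*par if par<1 else min(a,b)/max(a,b)/par
                    if best is None or sc>best[0]: best=(sc,x0+(ex+.5)/k-.5,y0+(ey+.5)/k-.5,rr,t)
        if best is None: out.append(None);continue
        w=cast(d,[best[1:3]],z)[0]
        out.append(w[:2].round(4).tolist()+[round(best[0],2),round(best[3]*1000,1)])
    return out
SP=[(.584,-.28),(.516,-.278),(.504,-.383),(.434,-.273),(.433,-.392)]
E
python3 - <<'E'
from h import *
d,s=look("wrist");
for r in bores(d,SP,.04): print(r)
d,s=look("top")
for r in bores(d,SP,.04): print(r)
print(bores(d,[(.627,.043),(.640,-.062),(.647,-.114)],.088))
E
```

```text
[0.5862, -0.2774, 0.93, 7.0]
[0.5177, -0.2763, 0.9, 6.9]
[0.506, -0.3825, 0.92, 12.1]
[0.4361, -0.2727, 0.98, 6.3]
None
[0.5857, -0.2786, 0.98, 6.4]
None
None
[0.4355, -0.2745, 0.98, 11.7]
None
[[0.6262, 0.0441, 0.97, 9.7], [0.6384, -0.0598, 0.98, 10.3], [0.6458, -0.1109, 0.96, 10.4]]
```

>>> send_rows --deltas '[[[0.05,0.18,0,0,0,0,0.6],[0.09,0.36,0,0,0,0,0.6],[0.09,0.36,0.15,0,0,0,0.6],[0.09,0.36,0.35,0,0,0,0.6],[0.09,0.36,0.55,0,0,0,0.6],[0.09,0.36,0.68,0,0,0,0.6],[0.09,0.36,0.74,0,0,0,0.6],[0.09,0.36,0.74,0,0,0,0.6]]]'

```text
clock: 3.1
eef_pos: [0.5863, -0.2767, 0.0286]
tool_rot: [-180.0, -0.0, 97.1]
force: [-0.2, 1.1, -0.1]
width: 0.0549
grip_force: 0.0
```

>>> send_rows --deltas '[[[0,0,0,0,0,0,0],[0,0,0,0,0,0,0],[0,0,0,0,0,0,0],[0,0,-0.1,0,0,0,0],[0,0,-0.3,0,0,0,0],[0,0,-0.5,0,0,0,0],[0,0,-0.6,0,0,0,0],[0,0,-0.6,0,0,0,0]]]'

```text
clock: 4.1
eef_pos: [0.5877, -0.277, 0.1813]
tool_rot: [179.8, 0.1, 97.2]
force: [0.2, -0.0, -0.9]
width: 0.0354
grip_force: 30.0
```

Run:
```python
from h import *
d,s=look("wrist","w2");p=s['eef_pos'];print(p,s['tool_rot'],s['width'],s['grip_force'])
print(bores(d,[p[:2]],p[2]+.011))
c=cv2.projectPoints(np.array([[p[0],p[1],p[2]+.011]]),cv2.Rodrigues(np.linalg.inv(d['W'])[:3,:3])[0],np.linalg.inv(d['W'])[:3,3],d['camera_matrix'],d['dist_coeffs'])[0];print(c)
```

```text
[ 0.58766456 -0.27699185  0.18130488] [1.79810115e+02 1.29543813e-01 9.71733011e+01] 0.035420931505723785 29.999618232250214
[[0.5871, -0.2768, 0.91, 6.7]]
[[[281.87211997 270.57846806]]]
```

View pics/w2.png

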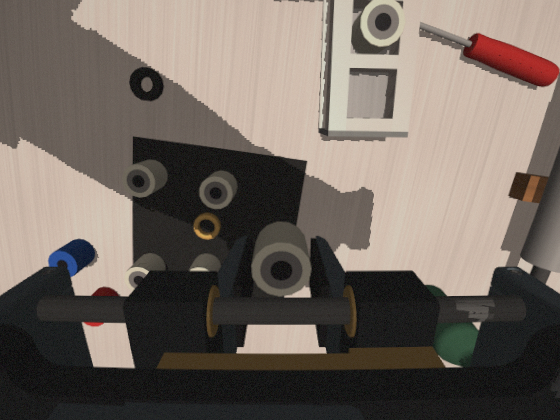

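The insert is held centred between the fingers (bore at px (281,270)). Pocket 6 is visible at (370,95).

>>> send_rows --deltas '[[[0.1,0.07,-0.15,0,0,0,0],[0.2,0.14,-0.3,0,0,0,0],[0.3,0.2,-0.4,0,0,0,0],[0.36,0.25,-0.4,0,0,0,0],[0.36,0.25,-0.4,0,0,0,0]]]'

```text
clock: 4.78
eef_pos: [0.6372, -0.1784, 0.2766]
tool_rot: [-179.9, -0.1, 97.2]
force: [0.2, -0.3, -1.5]
width: 0.0349
grip_force: 30.0
```

Run:
```python
from h import *
d,s=look("wrist","w3");p=s['eef_pos'];print(p,s['tool_rot'],s['width'],s['grip_force'])
print(bores(d,[p[:2]],p[2]+.011))
print(bores(d,[(.627,.044),(.640,-.061),(.647,-.112)],.088))
```

```text
[ 0.63715914 -0.17840514  0.27660123] [-1.79865982e+02 -6.16532111e-02  9.72493780e+01] 0.034922933209126324 29.999740719795227
[[0.6366, -0.1782, 0.91, 6.7]]
[None, [0.6389, -0.0585, 0.93, 7.5], [0.6464, -0.1101, 0.98, 7.5]]
```

View pics/w3.png

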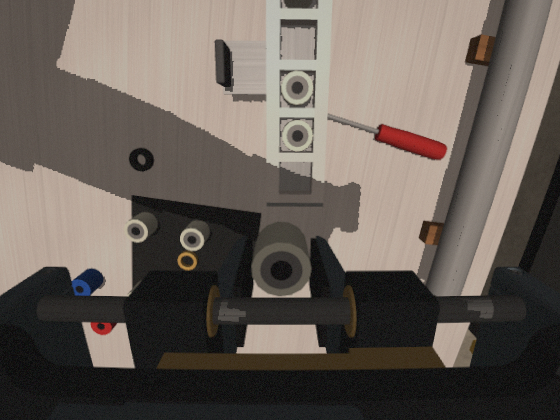

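The loader runs up the picture: p6 (empty, in shadow) is at px (296,177), inserts at (297,135) and (297,87), p3 (empty) at (298,40). The held insert is still centred.

```bash
cat >> h.py <<'E'
def pocket(d,q,z=.073,win=.0285,ang=7.2):
    """aperture of an empty pocket near q: dark hole in bright frame; plane-rectified crop at height z (0.25 mm/px)"""
    m=.00025;n=int(win/m);a=np.radians(ang);W=np.linalg.inv(d['W'])
    gx,gy=np.meshgrid(np.arange(-n,n+1)*m,np.arange(-n,n+1)*m)
    P=np.stack([q[0]+np.cos(a)*gx-np.sin(a)*gy,q[1]+np.sin(a)*gx+np.cos(a)*gy,0*gx+z],-1).reshape(-1,3)
    u=cv2.projectPoints(P,cv2.Rodrigues(W[:3,:3])[0],W[:3,3],d['camera_matrix'],d['dist_coeffs'])[0][:,0].astype(np.float32).reshape(*gx.shape,2)
    cr=cv2.remap(cv2.cvtColor(d['image'],cv2.COLOR_BGR2GRAY),u[...,0],u[...,1],cv2.INTER_LINEAR)
    res=[]
    for t in range(20,240,5):
        cs,hi=cv2.findContours((cr>t).astype(np.uint8),cv2.RETR_CCOMP,cv2.CHAIN_APPROX_NONE)
        for cc,h in zip(cs,hi[0] if hi is not None else []):
            x,y,w,hh=cv2.boundingRect(cc)
            if h[3]>=0 and .034<w*m<.045 and .034<hh*m<.045:
                lx,ly=(x+w/2-.5-n)*m,(y+hh/2-.5-n)*m
                res.append([q[0]+np.cos(a)*lx-np.sin(a)*ly,q[1]+np.sin(a)*lx+np.cos(a)*ly,w*m*1e3,hh*m*1e3,t])
    return np.round(res,4),cr
E
python3 - <<'E'
from h import *
d,s=look("wrist")
C=[]
for q in [(.651,-.165),(.633,-.009)]:
    r,cr=pocket(d,q);print(r[:: max(1,len(r)//6)]);C.append(cr)
cv2.imwrite("pics/p.png",cv2.resize(np.hstack(C),None,fx=1.5,fy=1.5))
E
```

```text
[[ 0.6523 -0.1655 42.25   35.     80.    ]
 [ 0.6523 -0.1653 43.25   36.75   85.    ]]
[[ 6.338e-01 -6.800e-03  4.000e+01  4.050e+01  8.500e+01]
 [ 6.338e-01 -6.800e-03  4.050e+01  4.100e+01  1.000e+02]
 [ 6.340e-01 -6.700e-03  4.125e+01  4.150e+01  1.150e+02]
 [ 6.339e-01 -6.900e-03  4.150e+01  4.175e+01  1.300e+02]
 [ 6.340e-01 -6.900e-03  4.225e+01  4.225e+01  1.450e+02]
 [ 6.339e-01 -7.000e-03  4.300e+01  4.300e+01  1.600e+02]
 [ 6.340e-01 -6.900e-03  4.375e+01  4.375e+01  1.750e+02]]
```

View pics/p.png

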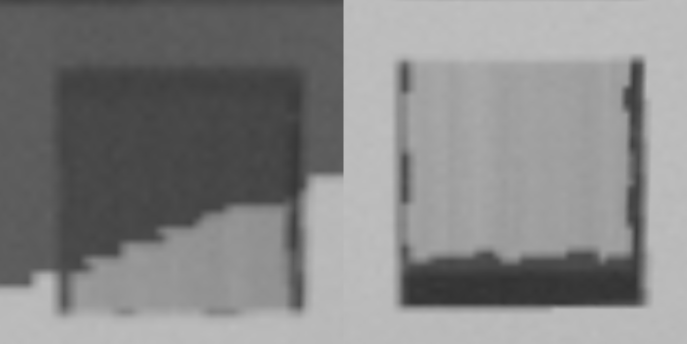

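p3's aperture is clean at (.6339,-.0069). p6's spans crop px (57–303, 67–312), giving (.6521,-.1617); the 156 mm spacing checks out.

>>> send_rows --deltas '[[[0.057,0.069,0.1,0,0,0,0],[0.057,0.069,0.3,0,0,0,0],[0.057,0.069,0.5,0,0,0,0],[0.057,0.069,0.64,0,0,0,0],[0.057,0.069,0.68,0,0,0,0],[0.057,0.069,0.68,0,0,0,0],[0.057,0.069,0.68,0,0,0,0]]]'

```text
clock: 5.75
eef_pos: [0.6536, -0.1636, 0.1105]
tool_rot: [179.9, 0.0, 97.2]
force: [-0.2, -0.7, -0.8]
width: 0.035
grip_force: 30.0
```

Run:
```python
from h import *
d,s=look("wrist");p=s['eef_pos'];print(p,s['tool_rot'],s['width'],s['grip_force'],s['qd'].round(2),bores(d,[p[:2]],p[2]+.011))
print(todelta(s,[.6526,-.1619,.078]))
```

```text
[ 0.65356019 -0.16359065  0.11046525] [1.79894381e+02 4.69472933e-02 9.71582451e+01] 0.035014331885983185 29.999695122241974 [ 0.19 -0.32 -0.08  0.02 -0.2   0.06] [[0.653, -0.1633, 0.9, 6.7]]
[ 0.0073 -0.0032  0.1298]
```

>>> send_rows --deltas '[[[0.007,-0.003,0.0,0,0,0,0],[0.007,-0.003,0.05,0,0,0,0],[0.007,-0.003,0.1,0,0,0,0],[0.007,-0.003,0.12,0,0,0,0],[0.007,-0.003,0.12,0,0,0,0],[0.007,-0.003,0.12,0,0,0,0]]]'

```text
clock: 6.55
eef_pos: [0.6517, -0.1614, 0.0786]
tool_rot: [-180.0, -0.0, 97.2]
force: [-0.7, 0.0, -1.0]
width: 0.0349
grip_force: 30.0
```

>>> send_rows --deltas '[[[0,0,0.006,0,0,0,0],[0,0,0.006,0,0,0,0.6],[0,0,0.006,0,0,0,0.6],[0,0,0.006,0,0,0,0.6],[0,0,-0.15,0,0,0,0.6],[-0.2,0,-0.35,0,0,0,0.6],[-0.4,0,-0.55,0,0,0,0.6],[-0.4,0,-0.55,0,0,0,0.6]]]'

```text
clock: 7.55
eef_pos: [0.6656, -0.2634, 0.2198]
tool_rot: [179.8, 0.1, 97.1]
force: [-0.6, -0.4, -0.5]
width: 0.0546
grip_force: 0.0
```

Run:
```python
from h import *
d,s=look("wrist","w4");print(s['eef_pos'],s['tool_rot'],s['width'])
print(bores(d,[(.6521,-.1617),(.646,-.110),(.64,-.0585)],.088))
print(bores(d,SP,.04))
d,s=look("top");print(bores(d,SP,.04),bores(d,[(.6521,-.1617),(.646,-.110)],.088))
```

```text
[ 0.66559518 -0.26335389  0.21978771] [1.79771390e+02 1.43616128e-01 9.70763373e+01] 0.054561778026854885
[[0.6514, -0.162, 0.95, 6.7], [0.6463, -0.1101, 0.92, 7.2], [0.6514, -0.162, 0.96, 12.4]]
[None, [0.518, -0.276, 0.91, 7.4], None, [0.4359, -0.273, 0.84, 7.0], [0.4344, -0.392, 0.85, 8.4]]
[None, None, None, None, None] [[0.651, -0.1629, 0.99, 8.3], [0.6457, -0.1109, 0.98, 10.3]]
```

View pics/w4.png

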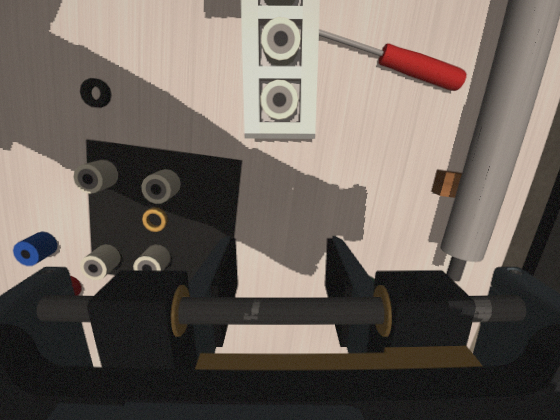

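p6 is filled and seated (px (280,98)); the remaining spares haven't moved.

>>> send_rows --deltas '[[[0.02,-0.2,0,0,0,0,0.6],[0.02,-0.4,0,0,0,0,0.6],[0.02,-0.59,0.05,0,0,0,0.6],[0.02,-0.59,0.2,0,0,0,0.6],[0.02,-0.59,0.4,0,0,0,0.6],[0.02,-0.59,0.46,0,0,0,0.6],[0.02,-0.59,0.46,0,0,0,0.6],[0.02,-0.59,0.46,0,0,0,0.6]]]'

```text
clock: 8.65
eef_pos: [0.5182, -0.2743, 0.1027]
tool_rot: [179.9, 0.1, 97.2]
force: [0.3, -0.7, 0.6]
width: 0.0551
grip_force: 0.0
```

Run:
```python
from h import *
d,s=look("wrist");print(s['eef_pos'],s['tool_rot'],s['width'],s['qd'].round(2))
b=bores(d,[(.518,-.276)],.04);print(b)
if b[0]: print(todelta(s,b[0][:2]+[.029]))
```

```text
[ 0.5181771  -0.27428435  0.10274346] [1.79926583e+02 5.42603613e-02 9.71935220e+01] 0.055095780951261296 [-0.08 -0.47 -0.21  0.02 -0.17 -0.03]
[[0.518, -0.2757, 0.96, 6.0]]
[-0.0052 -0.0018  0.295 ]
```

>>> send_rows --deltas '[[[-0.005,-0.002,0.1,0,0,0,0.6],[-0.005,-0.002,0.22,0,0,0,0.6],[-0.005,-0.002,0.29,0,0,0,0.6],[-0.005,-0.002,0.29,0,0,0,0.6],[-0.005,-0.002,0.29,0,0,0,0.6],[-0.005,-0.002,0.29,0,0,0,0.6]]]'

```text
clock: 9.45
eef_pos: [0.5176, -0.2758, 0.03]
tool_rot: [179.9, 0.1, 97.2]
force: [-0.4, -1.1, -0.9]
width: 0.0547
grip_force: 0.0
```

>>> send_rows --deltas '[[[0,0,0,0,0,0,0],[0,0,0,0,0,0,0],[0,0,0,0,0,0,0],[0,0,-0.1,0,0,0,0],[0,0,-0.3,0,0,0,0],[0,0,-0.5,0,0,0,0],[0.2,0.1,-0.6,0,0,0,0],[0.4,0.2,-0.6,0,0,0,0]]]'

```text
clock: 10.45
eef_pos: [0.5554, -0.1694, 0.1814]
tool_rot: [179.8, 0.1, 97.1]
force: [0.9, -0.2, -1.0]
width: 0.0349
grip_force: 30.0
```

Run:
```python
from h import *
s=env.read_state();print(s['eef_pos'],s['tool_rot'],s['width'],s['grip_force'])
print(todelta(s,[.634,-.007,.18]))
```

```text
[ 0.55541197 -0.169443    0.18136002] [1.79803453e+02 9.74154415e-02 9.70886294e+01] 0.03485151497726299 29.99893069267273
[0.606  0.3921 0.0058]
```

>>> send_rows --deltas '[[[0.2,0.13,0,0,0,0,0],[0.4,0.26,0,0,0,0,0],[0.55,0.36,0,0,0,0,0],[0.606,0.392,0.0,0,0,0,0],[0.606,0.392,0.1,0,0,0,0],[0.606,0.392,0.28,0,0,0,0],[0.606,0.392,0.28,0,0,0,0],[0.606,0.392,0.28,0,0,0,0]]]'

```text
clock: 11.45
eef_pos: [0.6329, -0.0079, 0.1102]
tool_rot: [180.0, 0.0, 97.1]
force: [0.1, -0.1, -0.3]
width: 0.0346
grip_force: 30.0
```

Run:
```python
from h import *
d,s=look("wrist");p=s['eef_pos'];b=bores(d,[p[:2]],p[2]+.011)[0];print(p,s['tool_rot'],s['width'],s['grip_force'],b)
t=np.array([.6339,-.0069])+(p[:2]-np.array(b[:2]));print(t,todelta(s,[t[0],t[1],.0785]))
print(bores(d,[(.627,.044)],.088),pocket(d,(.6218,.0964))[0][::4])
```

```text
[ 0.63285697 -0.00789855  0.11017213] [1.79962390e+02 8.62628161e-03 9.71457928e+01] 0.03464674698988959 29.99981939792633 [0.6323, -0.0081, 0.91, 6.7]
[ 0.63445697 -0.00669855] [0.004  0.0069 0.1267]
[[0.6269, 0.0453, 1.0, 12.4]] [[6.214e-01 9.660e-02 4.100e+01 4.025e+01 5.500e+01]
 [6.213e-01 9.630e-02 4.125e+01 4.125e+01 7.500e+01]
 [6.214e-01 9.650e-02 4.150e+01 4.150e+01 9.500e+01]
 [6.214e-01 9.640e-02 4.200e+01 4.175e+01 1.150e+02]
 [6.213e-01 9.650e-02 4.225e+01 4.200e+01 1.350e+02]
 [6.213e-01 9.650e-02 4.275e+01 4.250e+01 1.550e+02]]
```

>>> send_rows --deltas '[[[0.004,0.007,0.0,0,0,0,0],[0.004,0.007,0.05,0,0,0,0],[0.004,0.007,0.1,0,0,0,0],[0.004,0.007,0.12,0,0,0,0],[0.004,0.007,0.12,0,0,0,0],[0.004,0.007,0.12,0,0,0,0]]]'

```text
clock: 12.25
eef_pos: [0.6342, -0.0062, 0.0791]
tool_rot: [180.0, 0.0, 97.2]
force: [0.1, 0.3, -0.4]
width: 0.0351
grip_force: 30.0
```

>>> send_rows --deltas '[[[0,0,0,0,0,0,0],[0,0,0,0,0,0,0.6],[0,0,0,0,0,0,0.6],[0,0,0,0,0,0,0.6],[0,0,-0.15,0,0,0,0.6],[-0.2,0,-0.35,0,0,0,0.6],[-0.4,0,-0.55,0,0,0,0.6],[-0.5,0,-0.55,0,0,0,0.6]]]'

```text
clock: 13.25
eef_pos: [0.651, -0.132, 0.22]
tool_rot: [179.8, 0.1, 97.2]
force: [-0.0, 0.3, -0.4]
width: 0.0546
grip_force: 0.0
```

Run:
```python
from h import *
d,s=look("wrist");print(s['eef_pos'],s['tool_rot'],s['width'])
print(bores(d,[(.6339,-.0069),(.64,-.0585),(.627,.0453)],.088))
print(todelta(s,[.436,-.2727,.18]))
```

```text
[ 0.65103658 -0.13204877  0.21999903] [1.79756815e+02 9.44787768e-02 9.71635827e+01] 0.05464628114571829
[[0.6339, -0.0078, 0.99, 12.4], [0.6388, -0.0599, 0.98, 12.5], [0.6271, 0.0439, 0.97, 6.2]]
[-0.4507 -0.9243  0.1568]
```

>>> send_rows --deltas '[[[-0.1,-0.2,0,0,0,0,0.6],[-0.2,-0.4,0,0,0,0,0.6],[-0.3,-0.6,0,0,0,0,0.6],[-0.4,-0.8,0,0,0,0,0.6],[-0.45,-0.92,0.1,0,0,0,0.6],[-0.45,-0.92,0.3,0,0,0,0.6],[-0.45,-0.92,0.46,0,0,0,0.6],[-0.45,-0.92,0.46,0,0,0,0.6]]]'

```text
clock: 14.3
eef_pos: [0.4338, -0.2694, 0.0993]
tool_rot: [-179.8, -0.2, 97.2]
force: [-0.2, -1.3, 0.3]
width: 0.0544
grip_force: 0.0
```

Run:
```python
from h import *
d,s=look("wrist");print(s['eef_pos'],s['tool_rot'],s['width'],s['qd'].round(2))
b=bores(d,[(.436,-.2727)],.04);print(b)
if b[0]: print(todelta(s,b[0][:2]+[.029]))
```

```text
[ 0.43381827 -0.26943535  0.09928308] [-179.77889976   -0.1959654    97.1645622 ] 0.054448153926342335 [ 0.2  -3.35 -2.18  0.03  2.55 -0.07]
[[0.436, -0.273, 0.95, 6.6]]
[-0.0162  0.008   0.281 ]
```

>>> send_rows --deltas '[[[0,0,0.08,0,0,0,0.6],[0,0,0.12,0,0,0,0.6],[0,0,0.12,0,0,0,0.6],[0,0,0.12,0,0,0,0.6]]]'

```text
clock: 14.85
eef_pos: [0.436, -0.2709, 0.0724]
tool_rot: [180.0, 0.0, 97.2]
force: [-0.3, 0.1, -0.9]
width: 0.0544
grip_force: 0.0
```

Run:
```python
from h import *
s=env.read_state();print(s['eef_pos'],s['qd'].round(2),todelta(s,[.436,-.273,.0295]))
```

```text
[ 0.43597475 -0.27086935  0.07236372] [ 0.05 -0.04 -0.01  0.   -0.14 -0.04] [-0.0083 -0.0011  0.1715]
```

>>> send_rows --deltas '[[[-0.008,-0.001,0.08,0,0,0,0.6],[-0.008,-0.001,0.17,0,0,0,0.6],[-0.008,-0.001,0.17,0,0,0,0.6],[-0.008,-0.001,0.17,0,0,0,0.6],[-0.008,-0.001,0.17,0,0,0,0],[-0.008,-0.001,0.17,0,0,0,0],[-0.008,-0.001,0.17,0,0,0,0],[-0.008,-0.001,0.17,0,0,0,0]]]'

```text
clock: 15.85
eef_pos: [0.4358, -0.2728, 0.0295]
tool_rot: [180.0, 0.0, 97.2]
force: [-0.8, -0.0, 7.8]
width: 0.0348
grip_force: 30.0
```

>>> send_rows --deltas '[[[0,0,-0.1,0,0,0,0],[0,0,-0.3,0,0,0,0],[0,0,-0.5,0,0,0,0],[0,0,-0.6,0,0,0,0],[0.2,0.2,-0.6,0,0,0,0],[0.4,0.4,-0.6,0,0,0,0],[0.6,0.5,-0.6,0,0,0,0],[0.6,0.5,-0.6,0,0,0,0]]]'

```text
clock: 16.85
eef_pos: [0.5417, -0.1053, 0.1789]
tool_rot: [180.0, -0.0, 97.4]
force: [-0.6, 0.5, -0.6]
width: 0.0351
grip_force: 30.0
```

Run:
```python
from h import *
s=env.read_state();print(s['eef_pos'],s['width'],s['grip_force'])
print(todelta(s,[.6214,.0965,.18]))
```

```text
[ 0.54167778 -0.10530671  0.1789483 ] 0.03513077202028572 30.00015914440155
[ 0.7597  0.4197 -0.004 ]
```

>>> send_rows --deltas '[[[0.2,0.11,0,0,0,0,0],[0.4,0.22,0,0,0,0,0],[0.6,0.33,0,0,0,0,0],[0.76,0.42,0.0,0,0,0,0],[0.76,0.42,0.1,0,0,0,0],[0.76,0.42,0.27,0,0,0,0],[0.76,0.42,0.27,0,0,0,0],[0.76,0.42,0.27,0,0,0,0]]]'

```text
clock: 17.85
eef_pos: [0.6218, 0.093, 0.1127]
tool_rot: [180.0, 0.0, 97.1]
force: [-0.2, 0.6, -1.0]
width: 0.0348
grip_force: 30.0
```

>>> send_rows --deltas '[[[0,0,0,0,0,0,0],[0,0,0,0,0,0,0]]]'

```text
clock: 18.1
eef_pos: [0.6218, 0.0934, 0.1127]
tool_rot: [179.9, 0.0, 97.2]
force: [-0.4, -0.7, -0.4]
width: 0.0351
grip_force: 30.0
```

Run:
```python
from h import *
d,s=look("wrist");p=s['eef_pos'];b=bores(d,[p[:2]],p[2]+.011)[0];print(p,s['tool_rot'],s['width'],s['grip_force'],b)
t=np.array([.6214,.0965])+(p[:2]-np.array(b[:2]));print(t,todelta(s,[t[0],t[1],.0785]))
```

```text
[0.62184168 0.09340535 0.11268146] [1.79903220e+02 6.58770796e-04 9.71619942e+01] 0.035144195887979394 29.99983012676239 [0.6212, 0.0936, 0.92, 6.8]
[0.62204168 0.09630535] [0.0114 0.002  0.1367]
```

>>> send_rows --deltas '[[[0.011,0.002,0.0,0,0,0,0],[0.011,0.002,0.05,0,0,0,0],[0.011,0.002,0.1,0,0,0,0],[0.011,0.002,0.135,0,0,0,0],[0.011,0.002,0.135,0,0,0,0],[0.011,0.002,0.135,0,0,0,0]]]'

```text
clock: 18.9
eef_pos: [0.6212, 0.0962, 0.0771]
tool_rot: [-180.0, -0.0, 97.2]
force: [-1.0, -0.1, 0.1]
width: 0.035
grip_force: 30.0
```

>>> send_rows --deltas '[[[0,0,0,0,0,0,0],[0,0,0,0,0,0,0.6],[0,0,0,0,0,0,0.6],[0,0,0,0,0,0,0.6],[0,0,-0.15,0,0,0,0.6],[-0.2,0,-0.35,0,0,0,0.6],[-0.4,0,-0.55,0,0,0,0.6],[-0.6,0,-0.6,0,0,0,0.6]]]'

```text
clock: 19.9
eef_pos: [0.6406, -0.0502, 0.2293]
tool_rot: [179.8, 0.0, 97.2]
force: [0.8, -0.3, -0.4]
width: 0.0551
grip_force: 0.0
```

>>> send_rows --deltas '[[[-0.2,0,0,0,0,0,0.6],[-0.3,0,0,0,0,0,0.6],[-0.3,0,0,0,0,0,0.6],[-0.3,0,0,0,0,0,0.6]]]'

```text
clock: 20.4
eef_pos: [0.6488, -0.1225, 0.2259]
tool_rot: [-180.0, -0.0, 97.2]
force: [-0.2, 0.1, 0.1]
width: 0.0549
grip_force: 0.0
```

Run:
```python
from h import *
d,s=look("wrist","w5");print(s['eef_pos'],s['tool_rot'],s['width'])
print(bores(d,[(.6214,.0965),(.6339,-.0069),(.64,-.0585),(.627,.0453)],.088))
```

```text
[ 0.64877457 -0.12247773  0.22589482] [-1.79957383e+02 -3.13955628e-02  9.72004045e+01] 0.054858099331938026
[[0.6388, -0.0585, 0.99, 6.4], [0.6339, -0.0065, 0.96, 7.7], [0.6388, -0.0585, 0.99, 7.2], [0.6271, 0.0453, 0.93, 7.7]]
```

View pics/w5.png

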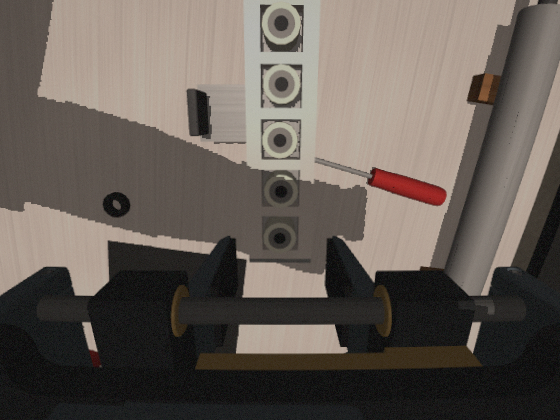

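Five pockets show upright inserts. p1 is just out of frame and gets checked next. The tab is at px (198,112).

>>> send_rows --deltas '[[[0.12,-0.12,0,0,0,0,0.5],[0.24,-0.24,0,0,0,0,0.5],[0.366,-0.343,0.1,0,0,0,0.5],[0.366,-0.343,0.2,0,0,0,0.5],[0.366,-0.343,0.3,0,0,0,0.5],[0.366,-0.343,0.3,0,0,0,0.5],[0.366,-0.343,0.3,0,0,0,0.5],[0.366,-0.343,0.3,0,0,0,0.5]]]'

```text
clock: 21.45
eef_pos: [0.5532, -0.0434, 0.1524]
tool_rot: [179.9, 0.0, 97.2]
force: [0.3, 0.5, -0.1]
width: 0.0455
grip_force: 0.0
```

Run:
```python
from h import *
d,s=look("wrist","w6");print(s['eef_pos'],s['tool_rot'],s['width'])
print(bores(d,[(.6214,.0965),(.6339,-.0069),(.627,.0453)],.088),todelta(s,[.5523,-.0426,.057]))
```

```text
[ 0.55315804 -0.04343356  0.15240433] [1.79917508e+02 1.94995517e-02 9.71834163e+01] 0.04547767984268955
[[0.621, 0.0962, 0.9, 7.8], [0.6338, -0.0068, 0.9, 6.5], [0.627, 0.045, 0.91, 7.3]] [ 0.0039 -0.0035  0.3816]
```

View pics/w6.png

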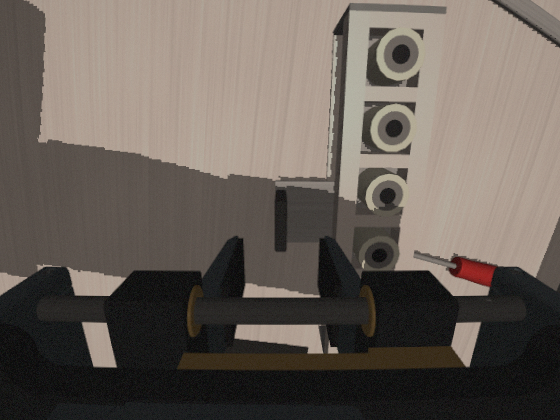

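All four visible pockets, p1 at (400,55) included, hold upright inserts; the tab (281,185–250) is centred between the fingers.

>>> send_rows --deltas '[[[0.004,-0.003,0.1,0,0,0.005,0.5],[0.004,-0.003,0.2,0,0,0.005,0.5],[0.004,-0.003,0.3,0,0,0.005,0.5],[0.004,-0.003,0.37,0,0,0.005,0.5],[0.004,-0.003,0.37,0,0,0.005,0.5],[0.004,-0.003,0.37,0,0,0.005,0.5]]]'

```text
clock: 22.25
eef_pos: [0.5523, -0.0427, 0.0597]
tool_rot: [179.9, 0.0, 96.7]
force: [0.5, 0.2, -0.3]
width: 0.0457
grip_force: 0.0
```

>>> send_rows --deltas '[[[0,0,0,0,0,0,0],[0,0,0,0,0,0,0],[0,0,0,0,0,0,0],[0,0,0,0,0,0,0]]]'

```text
clock: 22.75
eef_pos: [0.5521, -0.0426, 0.059]
tool_rot: [179.9, 0.0, 96.7]
force: [5.8, 2.0, -3.9]
width: 0.0096
grip_force: 30.0
```

>>> send_rows --deltas '[[[0,-0.03,0,0,0,0,0],[0,-0.06,0,0,0,0,0],[0,-0.09,0,0,0,0,0],[0,-0.12,0,0,0,0,0],[0,-0.15,0,0,0,0,0],[0,-0.17,0,0,0,0,0],[0,-0.18,0,0,0,0,0],[0,-0.184,0,0,0,0,0]]]'

```text
clock: 23.75
eef_pos: [0.5079, -0.0479, 0.0591]
tool_rot: [179.7, 0.0, 96.7]
force: [19.2, 7.0, -19.6]
width: 0.0098
grip_force: 30.0
```

>>> send_rows --deltas '[[[0,0,0,0,0,0,0],[0,0,0,0,0,0,0],[0,0,0,0,0,0,0],[0,0,0,0,0,0,0]]]'

```text
clock: 24.25
eef_pos: [0.508, -0.0479, 0.0591]
tool_rot: [179.8, 0.0, 96.7]
force: [15.6, 5.2, -15.0]
width: 0.0099
grip_force: 30.0
```

Run:
```python
from h import *
d,s=look("wrist","w7");print(s['eef_pos'],s['tool_rot'],s['width'],s['grip_force'],s['force'])
print("travel",np.dot(s['eef_pos'][:2]-np.array([.5523,-.0427]),[-.993,-.118]))
```

```text
[ 0.50797567 -0.04786554  0.0590723 ] [1.79771484e+02 2.74042774e-02 9.67165871e+01] 0.009869594010893046 30.00207245349884 [ 15.59969758   5.23688182 -15.02590028]
travel 0.044623593222721754
```

View pics/w7.png

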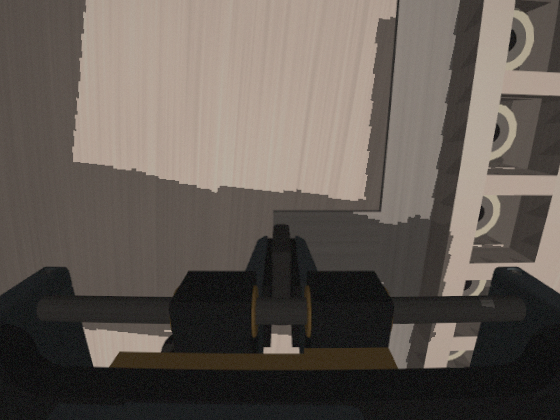

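The tab is out, and the rings at right sit low behind the frame, partly hidden, as dropped inserts would. I'll check their heights by parallax.

>>> send_rows --deltas '[[[0,-0.004,0,0,0,0,0],[0,-0.004,0,0,0,0,0],[0,-0.004,0,0,0,0,0],[0,-0.004,0,0,0,0,0],[0,-0.004,0,0,0,0,0],[0,-0.004,0,0,0,0,0]]]'

```text
clock: 25.05
eef_pos: [0.508, -0.0479, 0.0591]
tool_rot: [179.7, 0.0, 96.7]
force: [21.6, 8.2, -23.4]
width: 0.0098
grip_force: 30.0
```

Run:
```python
from h import *
d,s=look("scene");print(s['force'],s['eef_pos'])
cv2.imwrite("pics/s1.png",cv2.resize(d['image'][170:310,150:330],None,fx=4,fy=4,interpolation=cv2.INTER_CUBIC))
d,s=look("top")
p1=np.array([.6214,.0965]);v=np.array([.1181,-.993])*.052
P=[p1+k*v for k in range(6)]
for z in(.042,.088):print(z,[None if b is None else (np.array(b[:2])-q).round(4).tolist() for b,q in zip(bores(d,P,z),P)])
```

```text
[ 21.5585538    8.23372164 -23.35713841] [ 0.50797144 -0.04788149  0.05909431]
0.042 [[-0.002, -0.0011], [-0.0027, -0.0011], None, [-0.0016, -0.0008], [-0.0017, -0.0015], [-0.0019, -0.0012]]
0.088 [[-0.0124, -0.0078], None, None, None, [-0.0135, 0.0013], [-0.0138, 0.004]]
```

View pics/s1.png

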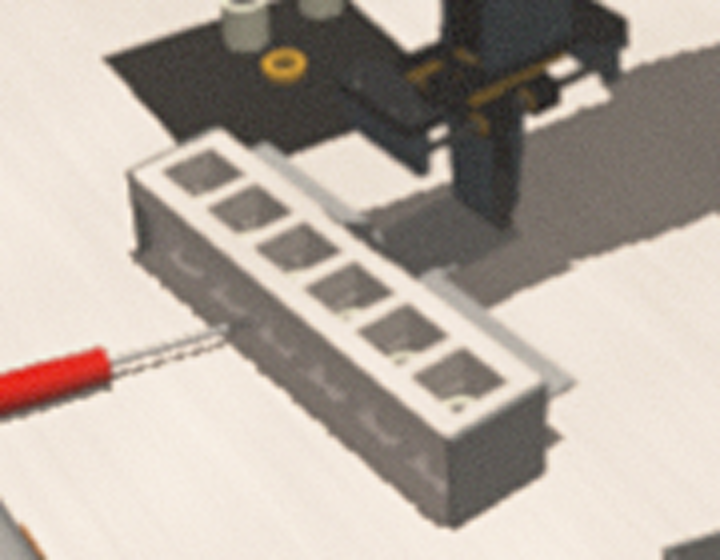

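All six have dropped: the pockets are empty to the cells, six rims show in the rear window, and parallax fits a top at 42 mm. Now bringing the shutter home.

>>> send_rows --deltas '[[[0,0.03,0,0,0,0,0],[0,0.06,0,0,0,0,0],[0,0.09,0,0,0,0,0],[0,0.12,0,0,0,0,0],[0,0.15,0,0,0,0,0],[0,0.17,0,0,0,0,0],[0,0.185,0,0,0,0,0],[0,0.187,0,0,0,0,0]]]'

```text
clock: 26.15
eef_pos: [0.5524, -0.0425, 0.059]
tool_rot: [179.9, 0.0, 96.7]
force: [4.8, 2.0, -2.0]
width: 0.0099
grip_force: 30.0
```

>>> send_rows --deltas '[[[0,0,0,0,0,0,0.45],[0,0,0,0,0,0,0.45],[0,0,0,0,0,0,0.45],[0,0,0,0,0,0,0.45],[0,0,-0.15,0,0,0,0.45],[0,0,-0.35,0,0,0,0.45],[0,0,-0.55,0,0,0,0.6],[0,0,-0.65,0,0,0,0.6]]]'

```text
clock: 27.15
eef_pos: [0.5522, -0.0428, 0.2242]
tool_rot: [179.8, 0.0, 96.7]
force: [-0.2, 0.4, 0.4]
width: 0.0543
grip_force: 0.0
```

Run:
```python
from h import *
s=env.read_state();print(s['eef_pos'],s['tool_rot'],s['force'])
d,s=look("wrist","w8");g=cv2.cvtColor(d['image'],cv2.COLOR_BGR2GRAY)
W=np.linalg.inv(d['W']);f=lambda p:cv2.projectPoints(np.array([p]),cv2.Rodrigues(W[:3,:3])[0],W[:3,3],d['camera_matrix'],d['dist_coeffs'])[0].ravel().round(1)
print("tab expected home",f([.5523,-.0426,.092]),"out",f([.5076,-.0479,.092]))
d,s=look("top");print(todelta(s,[.506,-.3825,.22]),todelta(s,[.506,-.30,.22]))
```

```text
[ 0.55221505 -0.04277661  0.22421955] [1.79825429e+02 4.32075573e-02 9.67207335e+01] [-0.20318603  0.3765724   0.41050923]
tab expected home [281.  204.2] out [237.4 204.3]
[-1.3271 -0.3469  0.0256] [-0.9993 -0.3082  0.0254]
```

View pics/w8.png

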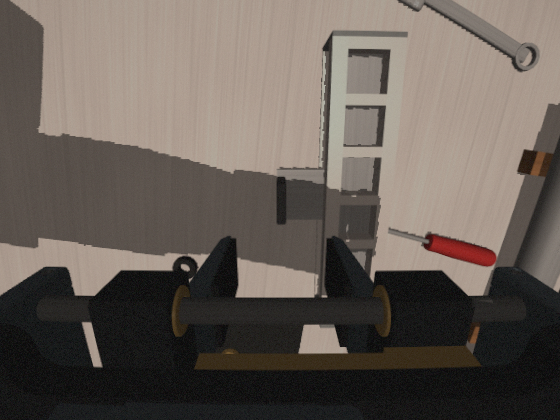

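The shutter is home (tab at px (281,200), as predicted) and the pockets are empty over the shut plate. Now the two leftover spares.

>>> send_rows --deltas '[[[-0.2,-0.05,0,0,0,0,0.6],[-0.4,-0.1,0,0,0,0,0.6],[-0.6,-0.2,0,0,0,0,0.6],[-0.8,-0.3,0,0,0,0,0.6],[-0.98,-0.35,0,0,0,0,0.6],[-0.98,-0.35,0,0,0,0,0.6]]]'

```text
clock: 28.0
eef_pos: [0.4922, -0.2984, 0.2202]
tool_rot: [-179.9, -0.0, 96.5]
force: [0.5, 0.7, 0.2]
width: 0.0544
grip_force: 0.0
```

>>> send_rows --deltas '[[[-0.2,0,0.0,0,0,0,0.6],[-0.35,0,0,0,0,0,0.6],[-0.35,0,0.2,0,0,0,0.6],[-0.35,0,0.4,0,0,0,0.6],[-0.35,0,0.46,0,0,0,0.6],[-0.35,0,0.46,0,0,0,0.6],[-0.35,0,0.46,0,0,0,0.6]]]'

```text
clock: 28.88
eef_pos: [0.5045, -0.3836, 0.1082]
tool_rot: [179.9, 0.1, 96.7]
force: [0.1, 0.3, 0.1]
width: 0.0548
grip_force: 0.0
```

Run:
```python
from h import *
d,s=look("wrist","w9");print(s['eef_pos'],s['tool_rot'],s['width'])
b=bores(d,SP,.04);print(b)
if b[2]: print(todelta(s,b[2][:2]+[.0295]))
```

```text
[ 0.50448485 -0.38359771  0.10820836] [1.79904984e+02 9.66959593e-02 9.67385977e+01] 0.05480234148350772
[None, None, [0.506, -0.3828, 0.96, 6.2], None, [0.4347, -0.3916, 0.91, 7.2]]
[0.003  0.0059 0.3148]
```

>>> send_rows --deltas '[[[0.003,0.006,0.15,0,0,0,0.6],[0.003,0.006,0.28,0,0,0,0.6],[0.003,0.006,0.315,0,0,0,0.6],[0.003,0.006,0.315,0,0,0,0.6],[0.003,0.006,0.315,0,0,0,0],[0.003,0.006,0.315,0,0,0,0],[0.003,0.006,0.315,0,0,0,0],[0.003,0.006,0.315,0,0,0,0]]]'

```text
clock: 29.92
eef_pos: [0.5054, -0.3827, 0.0287]
tool_rot: [179.9, 0.1, 96.7]
force: [-0.6, 1.3, 7.5]
width: 0.035
grip_force: 30.0
```

>>> send_rows --deltas '[[[0,0,-0.1,0,0,0,0],[0,0,-0.3,0,0,0,0],[0,0,-0.5,0,0,0,0],[0,0,-0.65,0,0,0,0],[0.2,0,-0.65,0,0,0,0],[0.4,0,-0.65,0,0,0,0],[0.6,0,-0.65,0,0,0,0],[0.8,0,-0.65,0,0,0,0]]]'

```text
clock: 30.92
eef_pos: [0.481, -0.1821, 0.1905]
tool_rot: [180.0, 0.0, 96.7]
force: [0.7, -0.9, 0.5]
width: 0.0353
grip_force: 30.0
```

>>> send_rows --deltas '[[[0.2,0,0,0,0,0,0],[0.4,0,0,0,0,0,0],[0.6,0,0,0,0,0,0],[0.8,0,0,0,0,0,0],[1.0,0,0,0,0,0,0],[1.0,0,0,0,0,0,0]]]'

```text
clock: 31.68
eef_pos: [0.4517, 0.067, 0.1904]
tool_rot: [180.0, -0.0, 96.9]
force: [0.3, -0.2, -0.2]
width: 0.0348
grip_force: 30.0
```

Run:
```python
from h import *
d,s=look("wrist","w10");print(s['eef_pos'],s['tool_rot'],s['width'],s['grip_force'],todelta(s,[.514,.343,.18]))
```

```text
[0.45169344 0.06704435 0.1904432 ] [ 1.79970905e+02 -1.00315501e-02  9.69378104e+01] 0.03480202682929207 30.00022530555725 [1.0656 0.3807 0.0422]
```

>>> send_rows --deltas '[[[0.2,0.08,0,0,0,0,0],[0.4,0.16,0,0,0,0,0],[0.6,0.24,0,0,0,0,0],[0.8,0.3,0,0,0,0,0],[1.0,0.38,0,0,0,0,0],[1.0,0.38,0,0,0,0,0],[1.0,0.38,0,0,0,0,0]]]'

```text
clock: 32.6
eef_pos: [0.5174, 0.3229, 0.1898]
tool_rot: [-180.0, 0.0, 96.7]
force: [-0.2, -0.1, -0.6]
width: 0.0349
grip_force: 30.0
```

Run:
```python
from h import *
s=env.read_state();print(s['eef_pos'],s['tool_rot'],s['width'],s['grip_force'],todelta(s,[.514,.343,.036]))
```

```text
[0.51739638 0.32285239 0.18977493] [-1.79958684e+02  2.86794988e-02  9.66904871e+01] 0.03493770955510999 29.999667406082153 [ 0.0819 -0.0037  0.6151]
```

>>> send_rows --deltas '[[[0.08,-0.004,0.1,0,0,0,0],[0.08,-0.004,0.3,0,0,0,0],[0.08,-0.004,0.5,0,0,0,0],[0.08,-0.004,0.6,0,0,0,0],[0.08,-0.004,0.625,0,0,0,0],[0.08,-0.004,0.625,0,0,0,0],[0.08,-0.004,0.625,0,0,0,0]]]'

```text
clock: 33.48
eef_pos: [0.5148, 0.344, 0.0353]
tool_rot: [179.9, -0.0, 96.7]
force: [-0.2, -0.1, -0.3]
width: 0.0348
grip_force: 30.0
```

>>> send_rows --deltas '[[[0,0,0,0,0,0,0.6],[0,0,0,0,0,0,0.6],[0,0,0,0,0,0,0.6],[0,0,-0.15,0,0,0,0.6],[0,0,-0.35,0,0,0,0.6],[0,0,-0.6,0,0,0,0.6],[-0.2,-0.1,-0.75,0,0,0,0.6],[-0.4,-0.2,-0.75,0,0,0,0.6]]]'

```text
clock: 34.48
eef_pos: [0.4768, 0.2385, 0.2241]
tool_rot: [179.7, -0.1, 96.8]
force: [0.9, 0.3, 0.3]
width: 0.0548
grip_force: 0.0
```

Run:
```python
from h import *
d,s=look("wrist");print(s['eef_pos'],s['tool_rot'],s['width'],todelta(s,[.4345,-.392,.22]))
print(bores(d,[(.514,.343)],.041))
```

```text
[0.47675536 0.23854914 0.22414463] [ 1.79738701e+02 -7.73359900e-02  9.68034824e+01] 0.054778645080495646 [-2.4844 -0.4667  0.0111]
[[0.5134, 0.3416, 0.95, 12.4]]
```

>>> send_rows --deltas '[[[-0.2,0,0,0,0,0,0.6],[-0.4,0,0,0,0,0,0.6],[-0.6,0,0,0,0,0,0.6],[-0.8,0,0,0,0,0,0.6],[-1.0,0,0,0,0,0,0.6]]]'

```text
clock: 35.15
eef_pos: [0.5052, -0.0112, 0.2215]
tool_rot: [180.0, 0.0, 96.7]
force: [1.1, 0.5, 1.1]
width: 0.0546
grip_force: 0.0
```

>>> send_rows --deltas '[[[-0.2,0,0,0,0,0,0.6],[-0.4,0,0,0,0,0,0.6],[-0.6,0,0,0,0,0,0.6],[-0.8,-0.1,0,0,0,0,0.6],[-1.0,-0.2,0,0,0,0,0.6]]]'

```text
clock: 35.78
eef_pos: [0.4842, -0.2653, 0.2213]
tool_rot: [-180.0, -0.0, 96.7]
force: [0.9, -0.4, 0.4]
width: 0.0549
grip_force: 0.0
```

>>> send_rows --deltas '[[[-0.2,-0.1,0,0,0,0,0.6],[-0.4,-0.2,0,0,0,0,0.6],[-0.48,-0.27,0.1,0,0,0,0.6],[-0.48,-0.27,0.3,0,0,0,0.6],[-0.48,-0.27,0.44,0,0,0,0.6],[-0.48,-0.27,0.46,0,0,0,0.6],[-0.48,-0.27,0.46,0,0,0,0.6],[-0.48,-0.27,0.46,0,0,0,0.6]]]'

```text
clock: 36.78
eef_pos: [0.4326, -0.3914, 0.1079]
tool_rot: [179.9, 0.1, 96.7]
force: [-0.2, 0.0, -0.5]
width: 0.0545
grip_force: 0.0
```

Run:
```python
from h import *
d,s=look("wrist");print(s['eef_pos'],s['tool_rot'],s['width'],s['qd'].round(1))
b=bores(d,[SP[4]],.04);print(b)
if b[0]: print(todelta(s,b[0][:2]+[.0295]))
```

```text
[ 0.43263243 -0.39136104  0.10794497] [1.79921169e+02 9.90097769e-02 9.67369224e+01] 0.05445456776703784 [-0.1 -0.1  0.2 -0.1 -0.2  0. ]
[[0.4346, -0.3915, 0.96, 6.2]]
[-0.0009  0.0073  0.3138]
```

>>> send_rows --deltas '[[[0,0.007,0.15,0,0,0,0.6],[0,0.007,0.28,0,0,0,0.6],[0,0.007,0.315,0,0,0,0.6],[0,0.007,0.315,0,0,0,0.6],[0,0.007,0.315,0,0,0,0],[0,0.007,0.315,0,0,0,0],[0,0.007,0.315,0,0,0,0],[0,0.007,0.315,0,0,0,0]]]'

```text
clock: 37.83
eef_pos: [0.4341, -0.3911, 0.0286]
tool_rot: [180.0, 0.1, 96.7]
force: [-0.9, 1.4, 9.0]
width: 0.0353
grip_force: 30.0
```

>>> send_rows --deltas '[[[0,0,-0.1,0,0,0,0],[0,0,-0.3,0,0,0,0],[0,0,-0.5,0,0,0,0],[0,0,-0.65,0,0,0,0],[0.2,0.1,-0.65,0,0,0,0],[0.4,0.2,-0.65,0,0,0,0],[0.6,0.3,-0.65,0,0,0,0],[0.8,0.35,-0.65,0,0,0,0]]]'

```text
clock: 38.83
eef_pos: [0.4977, -0.18, 0.1906]
tool_rot: [180.0, 0.0, 96.7]
force: [-0.0, -0.2, -0.9]
width: 0.035
grip_force: 30.0
```

>>> send_rows --deltas '[[[0.2,0,0,0,0,0,0],[0.4,0,0,0,0,0,0],[0.6,0,0,0,0,0,0],[0.8,0,0,0,0,0,0],[1.0,0,0,0,0,0,0],[1.0,0,0,0,0,0,0]]]'

```text
clock: 39.58
eef_pos: [0.4673, 0.0689, 0.1904]
tool_rot: [180.0, -0.0, 96.9]
force: [0.3, -0.3, -0.5]
width: 0.0348
grip_force: 30.0
```

Run:
```python
from h import *
s=env.read_state();print(s['eef_pos'],s['width'],s['grip_force'],todelta(s,[.502,.284,.18]))
```

```text
[0.46730744 0.06887524 0.19040374] 0.03482032029630336 30.000253915786743 [0.8375 0.2415 0.0419]
```

>>> send_rows --deltas '[[[0.2,0.06,0,0,0,0,0],[0.4,0.12,0,0,0,0,0],[0.6,0.18,0,0,0,0,0],[0.835,0.24,0,0,0,0,0],[0.835,0.24,0,0,0,0,0],[0.835,0.24,0,0,0,0,0],[0.835,0.24,0,0,0,0,0]]]'

```text
clock: 40.45
eef_pos: [0.503, 0.2795, 0.1901]
tool_rot: [-180.0, 0.0, 96.6]
force: [-0.6, 0.4, -1.5]
width: 0.0349
grip_force: 30.0
```

Run:
```python
from h import *
d,s=look("wrist","w11");p=s['eef_pos'];print(p,s['width'],s['grip_force'],todelta(s,[.502,.284,.033]),bores(d,[(.514,.342)],.041))
```

```text
[0.50302096 0.27954484 0.19011213] 0.03490302602430244 29.999717473983765 [ 0.0183 -0.0019  0.6284] [[0.5144, 0.3437, 0.97, 7.0]]
```

View pics/w11.png

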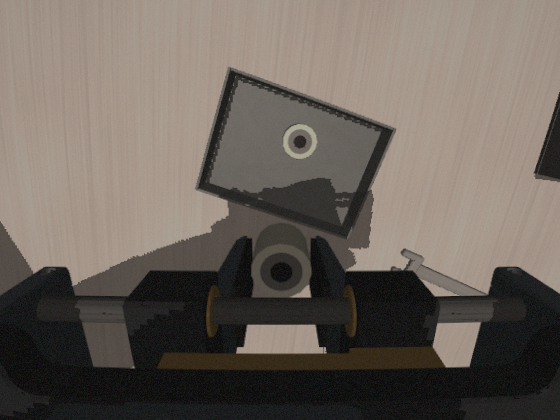

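The first leftover stands upright in the tin (px (300,142)). I'm shifting the drop point slightly away from the near wall.

>>> send_rows --deltas '[[[0.026,0.07,0.0,0,0,0,0],[0.026,0.07,0.2,0,0,0,0],[0.026,0.07,0.4,0,0,0,0],[0.026,0.07,0.58,0,0,0,0],[0.026,0.07,0.625,0,0,0,0],[0.026,0.07,0.63,0,0,0,0],[0.026,0.07,0.63,0,0,0,0],[0.026,0.07,0.63,0,0,0,0]]]'

```text
clock: 41.5
eef_pos: [0.5205, 0.2899, 0.0341]
tool_rot: [179.9, -0.0, 96.7]
force: [0.2, -0.2, -0.0]
width: 0.0353
grip_force: 30.0
```

>>> send_rows --deltas '[[[0,0,0,0,0,0,0.6],[0,0,0,0,0,0,0.6],[0,0,0,0,0,0,0.6],[0,0,-0.15,0,0,0,0.6],[0,0,-0.35,0,0,0,0.6],[0,0,-0.6,0,0,0,0.6],[-0.2,-0.1,-0.75,0,0,0,0.6],[-0.4,-0.2,-0.75,0,0,0,0.6]]]'

```text
clock: 42.5
eef_pos: [0.4825, 0.184, 0.2229]
tool_rot: [179.7, -0.1, 96.8]
force: [0.9, -0.9, 0.2]
width: 0.0549
grip_force: 0.0
```

>>> send_rows --deltas '[[[-0.2,-0.1,0,0,0,0,0.6],[-0.3,-0.2,0,0,0,0,0.6],[-0.4,-0.2,0,0,0,0,0.6],[-0.4,-0.2,0,0,0,0,0.6],[-0.4,-0.2,0,0,0,0,0.6]]]'

```text
clock: 43.12
eef_pos: [0.4438, 0.0794, 0.2201]
tool_rot: [180.0, -0.0, 96.7]
force: [0.8, -0.1, -0.2]
width: 0.055
grip_force: 0.0
```

Run:
```python
from h import *
d,s=look("top");print(s['eef_pos'],s['force'])
cv2.imwrite("pics/t2.png",cv2.resize(d['image'][100:300,90:500],None,fx=1.95,fy=1.95))
```

```text
[0.44376288 0.07936621 0.22012557] [ 0.78054499 -0.09783731 -0.18482149]
```

View pics/t2.png

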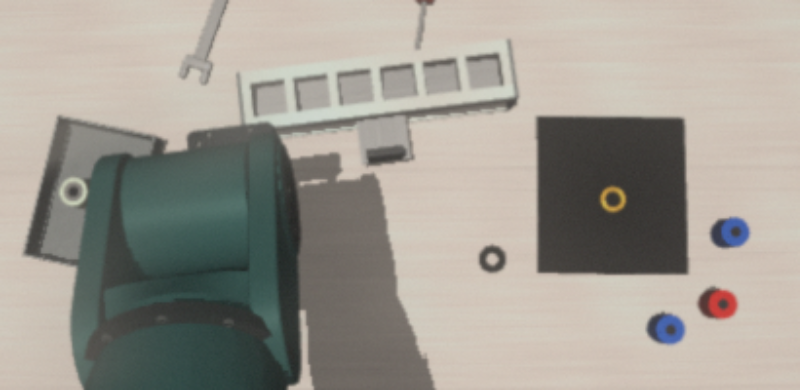

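The loader's six pockets are empty over a shut plate, the tab is home, and the mat holds only the ring. The grommet hasn't moved, and one spare is visible in the tin at (73,190). The wrist camera can confirm the second.

Run:
```python
from h import *
d,s=look("wrist")
b=bores(d,[(.5144,.3437),(.5205,.2895)],.041);print(b)
if all(x is not None and np.hypot(x[0]-q[0],x[1]-q[1])<.006 for x,q in zip(b,[(.5144,.3437),(.5205,.2895)])): print(env.job_done())
```

```text
[None, None]
```

>>> send_rows --deltas '[[[0.2,0,-0.1,0,0,0,0.6],[0.4,0,-0.2,0,0,0,0.6],[0.5,0,-0.2,0,0,0,0.6],[0.5,0,-0.2,0,0,0,0.6],[0.5,0,-0.2,0,0,0,0.6]]]'

```text
clock: 43.85
eef_pos: [0.4288, 0.2031, 0.2697]
tool_rot: [-180.0, 0.0, 96.8]
force: [-0.5, -0.1, -0.2]
width: 0.0547
grip_force: 0.0
```

Run:
```python
from h import *
d,s=look("wrist");Q=[(.5144,.3437),(.5205,.2895)]
b=bores(d,Q,.041);print(s['eef_pos'],b)
if all(x is not None and np.hypot(x[0]-q[0],x[1]-q[1])<.006 for x,q in zip(b,Q)): print(env.job_done())
```

```text
[0.42877745 0.20312695 0.26974609] [[0.5148, 0.3439, 0.94, 5.8], [0.5201, 0.289, 0.93, 6.6]]
the job is handed in; nothing more can be done
None
```

I filled the three empty pockets, all six inserts dropped into their cells, and the shutter is back home. The two leftover spares stand in the tin, the ring and grommet were not touched, and the job is handed in at about 44 s.

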